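# Lay out the blood-smear corner: slide boxes in running bond, stain bottle at the tube rack

### The arm

A 6-joint arm with a two-finger parallel gripper is mounted at the origin on the work surface. World frame = base frame: x ahead of the robot, y to its left, z up, the work surface at z = 0. Lengths are in mm, angles in degrees, forces in N, time in s.
With the tool pointing down it reaches from about 350 to 850 mm from the base axis. Payload 8.1 kg.
Tool frame: the origin (TCP) lies at the very end of the fingers, on their centre line; the grasp point (between the pads) lies 19 mm behind it; z points along the fingers, y is the direction in which the jaws open and shut (so a half turn about z gives the same grasp; the last joint's range is limited). The gripper opens to 85 mm and grips with 20 to 120 N. Pads are 22 mm wide; open, the fingers measure 114 mm over their backs; the gripper's body (76 mm by 85 mm) begins 54 mm behind the grasp point. The pads swing forward as they close: fully open they stand 13 mm farther back than shut.
Start: joints at [-79.836, 7.471, 85.268, -0, 87.261, -4.893], TCP at [155.891, -579.399, 193.992] pointing down, gripper open.
Joint ranges: [-169.43, 169.43], [-51.17, 129.36], [1.28, 143.12], [-76.62, 256.62], [0, 156.53], [-152.29, 152.29]. Speed limits (degrees/s): [136.94, 136.94, 159.86, 180, 180, 180].

### API

Orientations are given as [roll, pitch, yaw] about the fixed x, y, z axes, in that order (R = Rz(yaw) Ry(pitch) Rx(roll)).
In Python, from bench import sensors, viewer, job gives the robot as it stands.
- The arm moves only by the shell command python3 -m pendant 'ROWS' [FORCE]. ROWS is JSON, one flat list of numbers, 5 for each row, row after row: the shift along the world's x, y, z in mm, then the turn about the world's z in rad, then the finger opening in mm, from 0 to 85.4. In form: [x, y, z, twist, hand, x, y, z, twist, hand, ...]. A call has 1 to 12 rows; each row shifts and turns the pose as measured when the row begins; what a row does not reach is not made up. A row lasts 1/12 s, in which the tool goes at most 41.7 mm and 7.16 degrees, less where a joint would pass 70% of its speed; a pose out of reach is approached as far as the arm can. A call with a gripper value outside its range is refused whole. The fingers move at their own pace and stop on an object; FORCE is the grip in N (left out, the last holds). Time passes only in rows, so rows that do not move let the fingers close. It gives the time, the measured TCP pose, the force and the opening at its end, in the units of the state.
- sensors.sense(): the state, without advancing time (a new reading comes with each control period).
- viewer.snapshot(name): name is "side" or "top" or "wrist"; returns a dict with "frame" (400x640x3 uint8, blue, green, red), "z_map" (400x640 float32, mm along the optical axis (not along the pixel's ray), 0 where there is no reading), "fx", "fy", "cx", "cy" (pixels), "view" (4x4, takes a point from world to camera coordinates). Camera axes: x right, y down, z forward; pixel columns grow to the right and rows downward; lengths in mm; the calibration is good to about 2 mm. A picture is of the moment at which its call begins.
- job.hand_in(): hands the job in, once; it reports no verdict.
The state is a dict: "time": time; "joint_pos": joint angles; "qd": joint speeds; "joint_efforts": joint torques, N m; "tool_pos": TCP position; "tcp_rot": TCP orientation; "ft_force": force on the tool from outside, world axes, zero at the start; "wrist_torque": the same for the moment, N m; "finger_gap": finger opening in mm.
Only numpy, scipy, OpenCV 4.12 (cv2) and the standard library are available. Lean on these libraries where they do the work, as an engineer would, in place of code of your own. Each camera call takes 0.05 s, during which the arm holds its last target.

### The job

Get the smear corner ready: on the black mat lay the two plain long slide boxes in one straight row along the mat's length, end to end and all but touching, with their joint over the middle of the mat, then lay the long box with the grip bar on its lid on top, like the next course of bricks, half on each. Stand the dropper bottle upright on the bench in front of the tube rack (on the robot's side of it), opposite the middle tube and leaving a gap of about 30 mm to the rack. Leave the short slide box, the squat jar, the dish and the sample cup where they are.

Things in the scene. Friction and masses are not known exactly. Their poses are not given: they have to be found in the camera images.
- box_a_mid (a point): Centre (half-way up) of one plain slide box with a flat lid: 84 mm long (its y axis), 42 mm wide (its x axis), 40 mm high, about 0.1 kg, hard blue plastic with a dark lid seam round it and a small pale 2 mm clasp on the middle of one long side. Interchangeable with the other plain long box. z axis up.
- box_b_mid (a point): Centre (half-way up) of the other plain slide box with a flat lid, the same in size and looks: 84 mm long (its y axis), 42 mm wide (its x axis), 40 mm high, about 0.1 kg, hard blue plastic with a dark lid seam round it and a small pale 2 mm clasp on the middle of one long side. z axis up.
- box_c_mid (a point): Centre (half-way up the box body, bar not counted) of the third long slide box: 84 mm long (its y axis), 42 mm wide (its x axis), 40 mm high, about 0.1 kg, hard blue plastic with a dark lid seam round it and a small pale 2 mm clasp on the middle of one long side. It alone carries a grip bar along the middle of its lid, 50 mm long (along y), 12 mm wide and 13 mm high, so that it is 53 mm high in all. Its underside is 20 mm below this point. z axis up.
- dropper_mid (a point): Centre (40 mm above its foot) of the slim amber dropper bottle: 30 mm in diameter up to 50 mm, then a black collar of 20 mm and a rubber teat of 12 mm, 80 mm high in all, 0.06 kg. z axis up.
- mat: Black rubber mat fixed to the bench, 210 mm long (its y axis, roughly left-right) by 110 mm deep (its x axis, +x pointing away from the robot), 3 mm thick, with a thin grey line along each long edge. Origin at the centre of its underside, on the bench top (z = 0); the boxes rest 3 mm above it.
- rack: White tube rack fixed to the bench, 170 mm long (its y axis, roughly left-right), 60 mm deep (its x axis, +x pointing away from the robot), 50 mm high, holding a row of five capped tubes 32 mm apart whose caps reach 85 mm; the third tube is at its middle. Origin at the centre of its underside; its front face, towards the robot, is at x = -30 mm.
- short_box_mid (a point): Centre (half-way up) of a short slide box, 42 x 42 x 40 mm high, same blue plastic, flat lid. Not used: to be left where it is.
- jar: Squat amber jar with a flat black lid, 50 mm in diameter, 44 mm high; origin at the centre of its underside. Not used: to be left where it is.
- dish: Shallow round lidded culture dish, 55 mm in diameter, 15 mm high; origin at the centre of its underside. Not used: to be left where it is.
- cup: Sample cup with a white lid, 48 mm in diameter, 50 mm high; origin at the centre of its underside. Not used: to be left where it is.
There are look-alikes about, which are no part of the job. What is shaped like the part that bears box_b_mid but green or yellow is not meant. Leave any yellow look-alike of the part that bears dropper_mid alone.

How it is judged:
By the outcome, as a careful person would: the job done as asked, in the order asked, and still so for the second after the job is handed in, with the robot touching nothing.
It also fails if it takes over 109 s, if anything falls off the work surface, if the arm or the gripper's body presses on something with over 40 N, if the wrist force passes 120 N, or if a joint passes its speed limit or range.

## Working session

There is one attempt and no reset: what is moved stays moved. The work goes in short steps, Python scripts to look and compute and a shell command to move; the robot and the scene stay as the last step left them, time stands still between calls to the robot, and variables do not carry over. Pictures are saved under pics/ and viewed, and the job is handed in when it is done.

```bash
ls; mkdir -p pics
cat > h.py <<'E'
import numpy as np, cv2
from bench import sensors, viewer, job
def snap(n,name=None):
    s=viewer.snapshot(n)
    if name: cv2.imwrite('pics/%s.png'%name,s['frame'])
    np.savez('/tmp/%s.npz'%n,**s)
    return s
def pts(s):
    z=s['z_map'];h,w=z.shape
    u,v=np.meshgrid(np.arange(w),np.arange(h))
    c=np.stack([(u-s['cx'])*z/s['fx'],(v-s['cy'])*z/s['fy'],z,np.ones_like(z)],-1)
    return (c@np.linalg.inv(s['view']).T)[...,:3]
def ray(s,u,v,zp):
    V=np.linalg.inv(s['view']);d=V[:3,:3]@[(u-s['cx'])/s['fx'],(v-s['cy'])/s['fy'],1]
    o=V[:3,3];return o+d*(zp-o[2])/d[2]
E
python3 - <<'E'
from h import *
for n in ['top','side','wrist']: 
    s=snap(n,n+'0'); print(n,s['fx'],s['cx'],s['cy'],np.linalg.inv(s['view']).round(2).tolist())
print(sensors.sense())
E
```

```text
pics
top 408.66300177668546 324.9680333193889 202.25628960955197 [[-0.02, -1.0, 0.06, 423.74], [-1.0, 0.02, 0.03, -12.93], [-0.03, -0.06, -1.0, 950.42], [0.0, 0.0, 0.0, 1.0]]
side 380.99229490752924 311.37718324508637 207.22501764425178 [[-0.99, -0.09, 0.08, 388.2], [-0.13, 0.76, -0.64, 593.35], [-0.0, -0.65, -0.76, 764.65], [0.0, 0.0, 0.0, 1.0]]
wrist 320.2282238879354 315.82865362023165 202.3308682592365 [[0.26, -0.92, -0.31, 234.63], [-0.97, -0.25, -0.08, -557.21], [-0.0, 0.32, -0.95, 373.23], [0.0, 0.0, 0.0, 1.0]]
{'time': 0.15, 'joint_pos': array([-7.98358384e+01,  7.50668340e+00,  8.53146893e+01,  2.13104547e-03,
        8.72612661e+01, -4.89490575e+00]), 'qd': array([-0.00533132, -0.01793989, -0.18348423,  0.01262563, -0.03320992,
       -0.12653429]), 'joint_efforts': array([ 1.30504410e-03, -5.70065045e+01, -5.01157808e+01, -8.87629426e-05,
        9.48808563e-03,  2.00102122e-06]), 'tool_pos': array([ 155.82270757, -578.92469169,  193.17211765]), 'tcp_rot': array([-1.79917844e+02, -9.17212649e-03,  1.50589574e+01]), 'ft_force': array([-0.14150367, -0.08439992, -0.04694505]), 'wrist_torque': array([ 0.04492651, -0.00342072,  0.01837595]), 'finger_gap': 85.45259716894579}
```

View pics/top0.png

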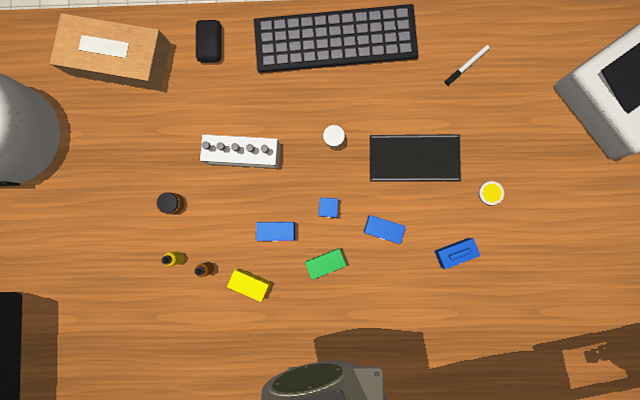

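View pics/side0.png

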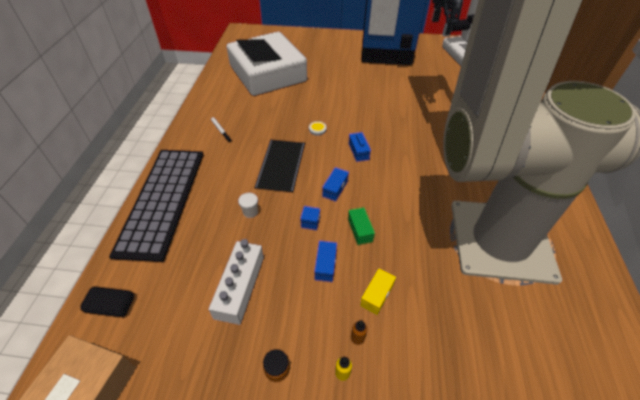

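The top view shows two plain blue long boxes at (276,232) and (385,230), with the bar box at (458,253) and the short box at (329,208). Green (326,264) and yellow (249,285) are look-alikes. The dropper is the amber one at (204,269), not the yellow one at (172,259). The mat is at (415,158) and the rack at (240,151). Next I'll confirm this in an enlarged crop and measure.

```bash
cat > meas.py <<'E'
from h import *
def boxes(s,lo,hi,zmin,zmax,amin=40):
    P=pts(s);hsv=cv2.cvtColor(s['frame'],cv2.COLOR_BGR2HSV)
    m=cv2.inRange(hsv,lo,hi)
    m[(P[...,2]<zmin)|(P[...,2]>zmax)]=0
    m=cv2.morphologyEx(m,cv2.MORPH_CLOSE,np.ones((3,3)))
    out=[]
    for c in cv2.findContours(m,cv2.RETR_EXTERNAL,cv2.CHAIN_APPROX_NONE)[0]:
        if cv2.contourArea(c)<amin: continue
        k=np.zeros_like(m);cv2.drawContours(k,[c],-1,255,-1)
        zz=P[...,2][k>0];zt=np.median(zz)
        w=np.array([ray(s,u,v,zt)[:2] for u,v in c[:,0]],np.float32)
        r=cv2.minAreaRect(w)
        b=cv2.boxPoints(r);e1=b[1]-b[0];e2=b[2]-b[1];L=e1 if np.hypot(*e1)>np.hypot(*e2) else e2
        out.append((c[:,0].mean(0).round(),np.round(r[0],1),np.round(sorted(r[1]),1),round(float(np.degrees(np.arctan2(L[1],L[0]))%180),1),round(float(zt),1)))
    return out
E
python3 - <<'E'
from meas import *
s=dict(np.load('/tmp/top.npz'))
P=pts(s)
print('table z',P[200,520],P[320,200])
print('blue');[print(*o) for o in boxes(s,(105,120,40),(125,255,255),25,70)]
print('mat');[print(*o) for o in boxes(s,(0,0,0),(180,90,60),-5,12,1000)]
print('rackwhite');[print(*o) for o in boxes(s,(0,0,150),(180,60,255),42,58,100)]
for c,n in [((204,269),'amber'),((172,259),'yel'),((334,136),'cup'),((169,203),'jar'),((491,193),'dish')]:
    u,v=c;Q=P[v-14:v+15,u-18:u+19].reshape(-1,3);Q=Q[Q[:,2]>6]
    print(n,Q[:,2].max(),((Q.min(0)+Q.max(0))/2).round(1),np.ptp(Q,0).round(1),np.median(Q[Q[:,2]>Q[:,2].max()-5],0).round(1))
cv2.imwrite('pics/crop.png',cv2.resize(s['frame'][180:310,140:500],None,fx=2.2,fy=2.2,interpolation=cv2.INTER_CUBIC))
print(P[151,190:300,:].round(0)[::6].tolist())
E
```

```text
table z [ 476.81466698 -435.13146592    2.48407469] [217.03874933 306.12949234   3.25371143]
blue
[458. 253.] [ 360.9 -276.8] [43.  86.3] 109.5 41.1
[275. 231.] [418.1 124.4] [40.1 80.8] 88.8 41.0
[384. 229.] [ 417.2 -118.2] [40.6 83.7] 71.4 40.9
[328. 207.] [468.9   5. ] [40.1 40.2] 178.7 40.9
mat
[414. 158.] [ 581.2 -197.7] [105.7 206.2] 88.4 3.7
rackwhite
[234. 149.] [601.8 202.9] [ 59.3 170.1] 85.2 51.1
[333. 135.] [628.7  -9.8] [44.6 45.1] 178.6 50.7
amber 950.4196393646623 [368.3 143.8 478.3] [110.9 313.5 944.2] [423.7 -12.9 950.4]
yel 950.4196393646623 [385.2 178.1 478.2] [ 77.1 382.2 944.4] [423.7 -12.9 950.4]
cup 950.4196393646623 [537.7  -9.8 478.6] [228.   45.  943.7] [423.7 -12.9 950.4]
jar 950.4196393646623 [467.4 189.1 478.3] [ 87.3 404.2 944.2] [423.7 -12.9 950.4]
dish 950.4196393646623 [ 472.4 -202.8  478.3] [ 97.3 379.7 944.3] [423.7 -12.9 950.4]
[[611.0, 330.0, 0.0], [610.0, 315.0, 3.0], [601.0, 285.0, 50.0], [600.0, 272.0, 49.0], [600.0, 257.0, 52.0], [599.0, 244.0, 51.0], [599.0, 230.0, 51.0], [599.0, 217.0, 50.0], [596.0, 201.0, 61.0], [598.0, 190.0, 50.0], [591.0, 170.0, 83.0], [598.0, 164.0, 47.0], [590.0, 143.0, 87.0], [595.0, 134.0, 60.0], [596.0, 123.0, 49.0], [605.0, 116.0, 3.0], [605.0, 102.0, 0.0], [604.0, 87.0, 3.0], [604.0, 73.0, 1.0]]
```

View pics/crop.png

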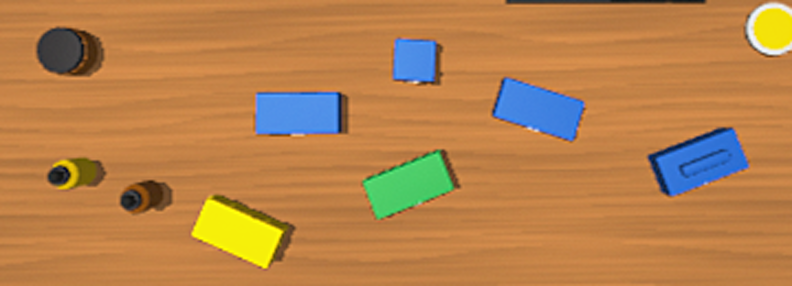

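The crop confirms the identification: the plain blue long boxes have clean lids, the bar is only on the right-hand box, the dropper is amber, and the yellow and green items are look-alikes. I'll cross-check positions from the side view and refine the mat, rack and dropper.

```bash
cat > drop.py <<'E'
from h import *
def blob(P,z0,z1,cx,cy,r):
    m=(P[...,2]>z0)&(P[...,2]<z1)&(np.hypot(P[...,0]-cx,P[...,1]-cy)<r)
    Q=P[m];return len(Q),((Q.min(0)+Q.max(0))/2).round(1).tolist(),Q.mean(0).round(1).tolist(),np.ptp(Q,axis=0).round(1).tolist()
E
python3 - <<'E'
from meas import *; from drop import *
for n in ['top','side']:
    s=dict(np.load('/tmp/%s.npz'%n));P=pts(s);print(n)
    print('blue');[print(*o) for o in boxes(s,(105,120,40),(125,255,255),36,46)]
    print('mat');[print(*o) for o in boxes(s,(0,0,0),(180,90,60),-5,12,800)]
    for nm,cx,cy in [('amber',323,244),('yel',345,312)]:
        for z in [(15,30),(30,48),(55,68),(68,90)]:
            try: print(nm,z,blob(P,*z,cx,cy,35))
            except Exception as e: print(nm,z,'none')
    m=((P[...,2]>44)&(P[...,2]<56)&(abs(P[...,0]-600)<45)&(abs(P[...,1]-203)<110)).astype(np.uint8)*255
    Q=P[m>0][:,:2].astype(np.float32);r=cv2.minAreaRect(Q);print('rack',r)
    for z in [(78,92)]:
        m=((P[...,2]>z[0])&(P[...,2]<z[1])&(abs(P[...,0]-600)<45)&(abs(P[...,1]-203)<110)).astype(np.uint8)
        N,l,st,c=cv2.connectedComponentsWithStats(m)
        for i in range(1,N):
            if st[i,4]>5: print('cap',c[i].round(),P[l==i].mean(0).round(1),st[i,4])
E
python3 - <<'E'
import cv2,numpy as np
a=cv2.imread('pics/top0.png')[120:180,190:300];cv2.imwrite('pics/rack.png',cv2.resize(a,None,fx=7,fy=7,interpolation=cv2.INTER_CUBIC))
E
```

```text
top
blue
[458. 253.] [ 360.6 -277.9] [41.5 84.2] 109.4 41.2
[275. 231.] [418.1 124.4] [40.1 80.8] 88.8 41.0
[384. 229.] [ 417.3 -118.3] [40.6 83.7] 71.2 40.9
[328. 207.] [468.9   5. ] [40.1 40.2] 178.7 41.0
mat
[414. 158.] [ 581.2 -197.7] [105.7 206.2] 88.4 3.7
amber (15, 30) (17, [332.4, 244.3, 22.6], [332.5, 256.9, 22.0], [13.9, 67.1, 12.7])
amber (30, 48) (140, [316.2, 244.2, 38.5], [315.3, 226.4, 40.4], [44.3, 68.0, 16.2])
amber (55, 68) (1, [331.9, 274.5, 57.0], [331.9, 274.5, 57.0], [0.0, 0.0, 0.0])
amber (68, 90) none
yel (15, 30) (7, [346.6, 280.0, 22.2], [346.9, 279.9, 21.8], [4.6, 4.6, 13.4])
yel (30, 48) (15, [346.9, 285.7, 39.0], [347.6, 282.5, 38.5], [6.9, 16.3, 17.2])
yel (55, 68) (45, [335.5, 287.1, 61.5], [336.6, 284.7, 63.1], [20.1, 16.7, 12.9])
yel (68, 90) (38, [337.1, 288.3, 76.6], [336.9, 286.8, 76.2], [14.2, 17.3, 16.8])
rack ((601.9933471679688, 204.35195922851562), (171.2217254638672, 60.478981018066406), 85.1437759399414)
cap [205. 145.] [606.5 266.8  85.1] 52
cap [220. 146.] [604.1 234.6  85.4] 53
cap [234. 147.] [601.5 202.9  85.3] 51
cap [249. 148.] [598.4
[... 453 characters left out ...]
221.0, 38.6], [40.5, 24.0, 13.3])
amber (55, 68) none
amber (68, 90) none
yel (15, 30) (49, [336.2, 292.9, 22.3], [338.3, 297.1, 22.0], [28.9, 16.9, 14.3])
yel (30, 48) (53, [335.6, 295.0, 39.0], [337.4, 298.0, 39.2], [28.9, 13.0, 17.0])
yel (55, 68) (70, [334.8, 288.4, 61.5], [336.1, 291.3, 63.1], [21.6, 19.0, 12.9])
yel (68, 90) (42, [337.7, 287.2, 74.9], [336.7, 288.5, 76.6], [13.4, 10.5, 13.7])
rack ((602.4248046875, 202.31271362304688), (171.02850341796875, 61.04545593261719), 84.98949432373047)
cap [244. 243.] [596.5 140.3  83.8] 51
cap [239. 255.] [598.4 172.1  84.1] 56
cap [234. 268.] [601.6 203.8  84. ] 57
cap [229. 281.] [604.1 235.6  84.3] 60
cap [223. 295.] [607.  267.2  84. ] 64
```

View pics/rack.png

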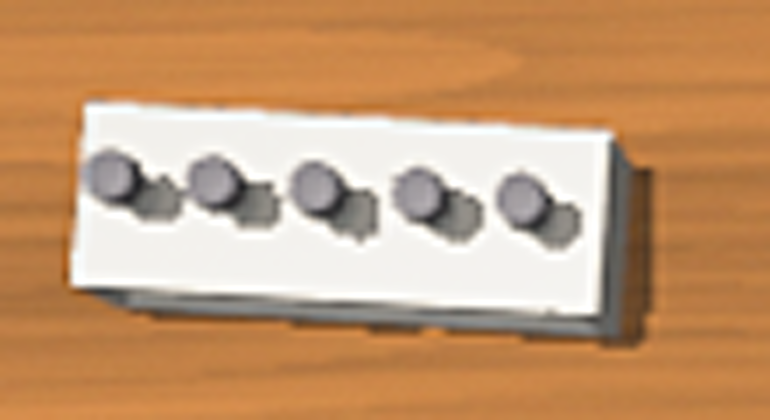

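```bash
python3 -m pendant '[20,35,0,0.08,75,20,35,0,0.08,75,20,35,0,0.08,75,20,35,0,0.08,75,20,35,0,0.08,75,20,35,0,0.08,75,20,35,0,0.08,75,20,35,0,0.08,75,20,35,0,0.08,75,20,35,0,0.08,75,20,35,0,0.08,75,20,35,0,0.08,75]' 40
python3 - <<'E'
from meas import *; from drop import *
s=dict(np.load('/tmp/top.npz'));P=pts(s)
for n in ['top','side']:
    s=dict(np.load('/tmp/%s.npz'%n));P=pts(s)
    for z in [(15,30),(30,48),(52,68),(70,90)]:
        try: print(n,z,blob(P,*z,318,222,24))
        except Exception as e: print(z,'none')
s=dict(np.load('/tmp/top.npz'));P=pts(s);print(P[255:285:5,190:220:5].round(0).tolist())
E
```

```text
time: 1.15
tool_pos: [393.2, -145.7, 185.6]
tcp_rot: [-179.5, -0.0, 71.7]
ft_force: [1.0, -1.4, -0.2]
finger_gap: 74.8
top (15, 30) (12, [330.0, 208.5, 22.0], [330.2, 208.2, 21.3], [7.7, 16.7, 11.1])
top (30, 48) (200, [314.4, 216.0, 37.8], [313.3, 214.7, 40.8], [40.5, 34.2, 15.0])
(52, 68) none
(70, 90) none
side (15, 30) (65, [314.9, 224.7, 22.5], [314.8, 225.2, 22.5], [38.6, 17.4, 14.8])
side (30, 48) (240, [314.6, 215.6, 36.8], [313.2, 216.3, 39.1], [39.8, 35.0, 13.3])
(52, 68) none
(70, 90) none
[[[366.0, 330.0, 1.0], [366.0, 318.0, 1.0], [366.0, 307.0, 0.0], [365.0, 295.0, -1.0], [365.0, 283.0, 3.0], [365.0, 271.0, 3.0]], [[355.0, 330.0, 2.0], [354.0, 318.0, 3.0], [354.0, 307.0, 0.0], [354.0, 294.0, 2.0], [354.0, 283.0, 1.0], [354.0, 271.0, 3.0]], [[343.0, 329.0, 4.0], [343.0, 318.0, 2.0], [347.0, 288.0, 55.0], [347.0, 279.0, 50.0], [344.0, 277.0, 22.0], [342.0, 271.0, 2.0]], [[331.0, 330.0, 0.0], [339.0, 291.0, 80.0], [338.0, 283.0, 70.0], [336.0, 278.0, 54.0], [333.0, 275.0, 28.0], [330.0, 271.0, 1.0]], [[320.0, 329.0, 3.0], [320.0, 318.0, 2.0], [326.0, 285.0, 64.0], [325.0, 279.0, 49.0], [319.0, 283.0, 2.0], [319.0, 272.0, 0.0]], [[308.0, 331.0, -1.0], [308.0, 319.0, -2.0], [308.0, 307.0, -0.0], [308.0, 295.0, 1.0], [308.0, 283.0, 3.0], [307.0, 271.0, 2.0]]]
```

The amber dropper is really at about (337, 288), with its teat tip at about 80 mm. The blob near (314, 216) is the yellow box. Next I align over the first plain box and descend.

```bash
python3 -m pendant '[12,14,-30,0,75,12,13.7,-30,0,75,0,0,-30,0,75,0,0,-25,0,75,0,0,-10,0,75,0,0,0,0,75]'
python3 - <<'E'
from meas import *
s=snap('wrist','w1');P=pts(s)
[print(*o) for o in boxes(s,(105,120,40),(125,255,255),30,50,400)]
E
```

```text
time: 1.65
tool_pos: [422.1, -107.3, 58.5]
tcp_rot: [-179.9, -0.1, 72.8]
ft_force: [-0.6, 0.5, -0.8]
finger_gap: 75.1
[315. 236.] [ 418.1 -117.9] [41.  85.6] 71.2 40.3
[337.  30.] [468.9   1.3] [36.4 41.3] 175.4 40.2
```

View pics/w1.png

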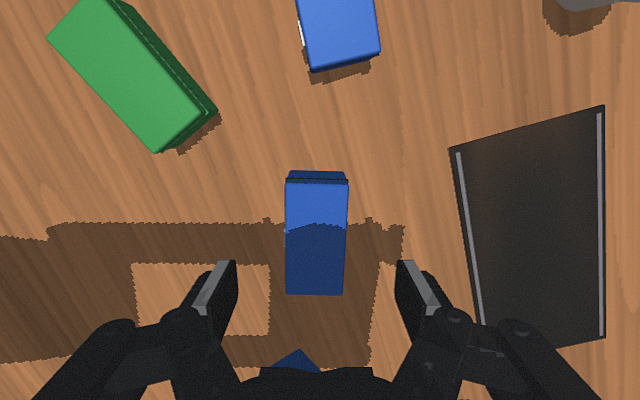

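The wrist view shows the plain blue box at (317,235), centred between the fingers, with the mat at (540,220) and the short box at (337,30). There is about 10 mm of y overshoot to correct. After that I descend and grip.

```bash
python3 -m pendant '[-4.2,-10.6,0,-0.026,75,0,0,0,0,75,0,0,-20,0,75,0,0,-20,0,75,0,0,-8,0,75,0,0,0,0,75]'
```

```text
time: 2.2
tool_pos: [425.2, -122.9, 20.9]
tcp_rot: [179.1, -0.1, 71.1]
ft_force: [-0.9, -0.3, 0.7]
finger_gap: 75.1
```

```bash
python3 -m pendant '[0,0,0,0,75,0,0,0,0,75]'
```

```text
time: 2.37
tool_pos: [426.5, -123.6, 23.2]
tcp_rot: [179.0, -0.1, 71.1]
ft_force: [-0.9, -0.2, -0.3]
finger_gap: 74.8
```

```bash
python3 -m pendant '[-4,3,-8,0,75,-2,1,-4,0,75,-1,0,-2,0,75,0,0,0,0,75]'; python3 -m pendant '[0,0,0,0,75]'
```

```text
time: 2.7
tool_pos: [421.1, -119.9, 11.2]
tcp_rot: [178.7, -0.1, 71.1]
ft_force: [-0.5, -0.7, 0.1]
finger_gap: 74.9
time: 2.78
tool_pos: [421.0, -119.8, 11.2]
tcp_rot: [178.7, -0.1, 71.1]
ft_force: [-0.1, -0.2, 0.3]
finger_gap: 75.1
```

```bash
python3 -m pendant '[-3,1.5,-3,0,75,0,0,-1,0,75,0,0,0,0,38,0,0,0,0,38,0,0,0,0,38,0,0,0,0,38,0,0,0,0,38,0,0,0,0,38]' 40; python3 -m pendant '[0,0,0,0,38,0,0,0,0,38]' 40
```

```text
time: 3.45
tool_pos: [417.9, -118.2, 7.0]
tcp_rot: [178.7, -0.1, 71.1]
ft_force: [-0.6, 0.6, 0.4]
finger_gap: 37.8
time: 3.62
tool_pos: [418.0, -118.3, 7.1]
tcp_rot: [178.7, -0.1, 71.1]
ft_force: [-0.1, -0.5, -0.4]
finger_gap: 37.9
```

Run:
```python
from meas import *
s=snap('wrist','w2')
```

```text
(no output)
```

View pics/w2.png

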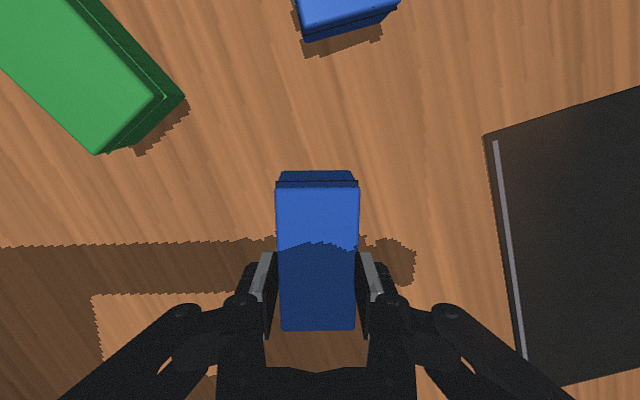

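```bash
python3 -m pendant '[0,0,0,0,30,0,0,0,0,30]' 40
python3 - <<'E'
from meas import *
s=snap('wrist','w3')
[print(*o) for o in boxes(s,(105,120,40),(125,255,255),30,50,400)]
E
```

```text
time: 3.83
tool_pos: [418.1, -118.3, 7.2]
tcp_rot: [178.7, -0.1, 71.1]
ft_force: [0.6, 0.2, 0.2]
finger_gap: 30.3
[317. 254.] [ 418.  -117.8] [41.  85.5] 71.1 40.3
[343.  10.] [466.  -15.8] [11.9 42. ] 161.4 39.9
```

Run:
```python
from meas import *
s=snap('side');cv2.imwrite('pics/s3.png',cv2.resize(s['frame'][110:260,240:480],None,fx=3.2,fy=3.2,interpolation=cv2.INTER_CUBIC))
```

```text
(no output)
```

View pics/w3.png

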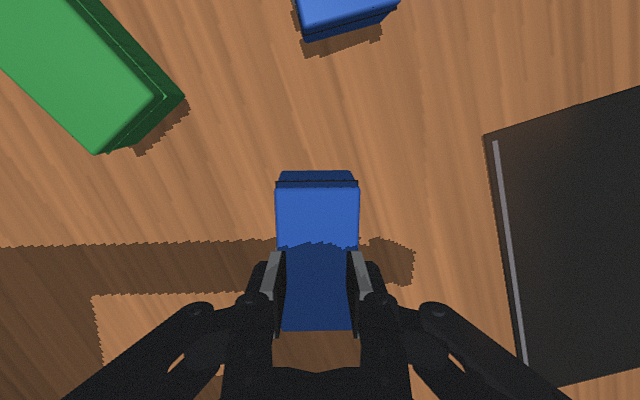

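View pics/s3.png

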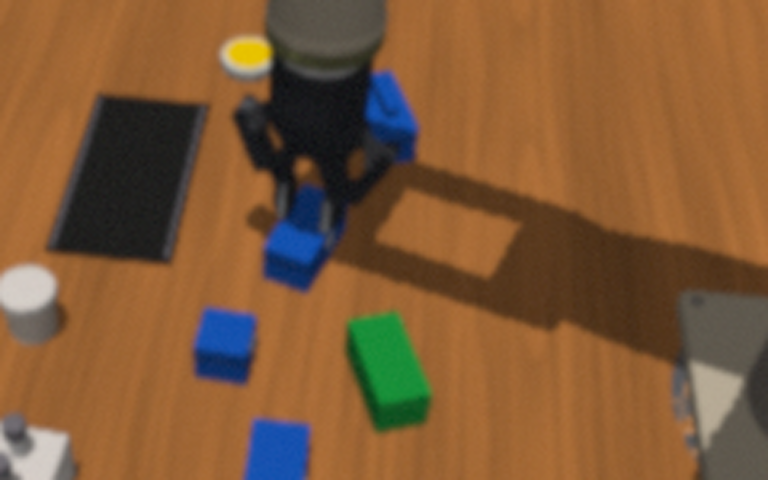

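Run:
```python
from h import *
s=dict(np.load('/tmp/wrist.npz'));P=pts(s)
for v in (255,262,270,290,320): print(v,[(u,P[v,u].round(0).tolist()) for u in (262,272,278,283,310,352,360,368)])
V=s['view']
for p in [(418,-118,7),(418,-118,40)]:
    c=V@[*p,1];print(p,c[0]/c[2]*s['fx']+s['cx'],c[1]/c[2]*s['fy']+s['cy'],c)
print(np.linalg.inv(V)[:3,3])
s=dict(np.load('/tmp/side.npz'));P=pts(s)
m=(P[...,2]>45)&(P[...,2]<300)&(abs(P[...,0]-418)<80)&(abs(P[...,1]+118)<80)
Q=P[m];print(len(Q),Q[:,2].min());print(Q[np.argsort(Q[:,2])][:40:4].round(0).tolist())
print(sensors.sense())
```

```text
255 [(262, [380.0, -122.0, 1.0]), (272, [401.0, -100.0, 53.0]), (278, [404.0, -101.0, 54.0]), (283, [406.0, -102.0, 53.0]), (310, [416.0, -113.0, 41.0]), (352, [437.0, -113.0, 54.0]), (360, [440.0, -113.0, 55.0]), (368, [445.0, -145.0, 1.0])]
262 [(262, [396.0, -102.0, 53.0]), (272, [402.0, -101.0, 60.0]), (278, [405.0, -101.0, 60.0]), (283, [406.0, -104.0, 57.0]), (310, [415.0, -116.0, 41.0]), (352, [436.0, -112.0, 60.0]), (360, [439.0, -113.0, 61.0]), (368, [443.0, -119.0, 54.0])]
270 [(262, [396.0, -103.0, 59.0]), (272, [403.0, -101.0, 67.0]), (278, [405.0, -101.0, 68.0]), (283, [404.0, -108.0, 57.0]), (310, [413.0, -121.0, 41.0]), (352, [435.0, -111.0, 69.0]), (360, [438.0, -113.0, 67.0]), (368, [441.0, -118.0, 61.0])]
290 [(262, [401.0, -100.0, 81.0]), (272, [404.0, -102.0, 80.0]), (278, [405.0, -105.0, 77.0]), (283, [401.0, -116.0, 59.0]), (310, [409.0, -132.0, 41.0]), (352, [433.0, -116.0, 75.0]), (360, [436.0, -112.0, 83.0]), (368, [439.0, -113.0, 83.0])]
320 [(262, [404.0, -100.0, 100.0]), (272, [401.0, -112.0, 85.0]), (278, [401.0, -116.0, 80.0]), (283, [389.0, -145.0, 40.0
[... 601 characters left out ...]
0, -115.0, 57.0], [395.0, -105.0, 59.0]]
{'time': 3.9333, 'joint_pos': array([-22.70569961,  -9.85870292, 122.81872818,   0.16708357,
        65.75941611,  -3.89083128]), 'qd': array([ 0.05505187, -0.04029038,  0.03816554, -0.05548709, -0.02036654,
       -0.01335111]), 'joint_efforts': array([-2.17499692e-03, -3.53936291e+01, -4.43978548e+01,  1.70866109e-02,
       -1.62118762e-01, -1.32264563e-04]), 'tool_pos': array([ 418.06697629, -118.26967555,    7.15633421]), 'tcp_rot': array([ 1.78712042e+02, -6.66123154e-02,  7.11189836e+01]), 'ft_force': array([-0.55525772, -0.05948529,  0.3469073 ]), 'wrist_torque': array([ 0.0419241 , -0.01421928,  0.04330369]), 'finger_gap': 29.865506431546017}
```

```bash
python3 - <<'E'
from h import *
s=dict(np.load('/tmp/wrist.npz'));P=pts(s);V=s['view']
for v in range(240,256,2): print(v,[(u,P[v,u].round(0).tolist()) for u in (270,276,282,350,356,362)])
E
python3 -m pendant '[0,0,0,0,20,0,0,0,0,20]' 40
python3 - <<'E'
from h import *
s=snap('wrist','w4');P=pts(s)
for v in range(240,256,3): print(v,[(u,P[v,u].round(0).tolist()) for u in (276,282,288,342,348,354)])
E
```

```text
240 [(270, [389.0, -114.0, 1.0]), (276, [402.0, -99.0, 39.0]), (282, [405.0, -100.0, 40.0]), (350, [438.0, -112.0, 40.0]), (356, [441.0, -113.0, 40.0]), (362, [444.0, -134.0, 0.0])]
242 [(270, [388.0, -115.0, 1.0]), (276, [402.0, -101.0, 39.0]), (282, [405.0, -102.0, 38.0]), (350, [437.0, -112.0, 41.0]), (356, [440.0, -114.0, 40.0]), (362, [444.0, -135.0, 1.0])]
244 [(270, [388.0, -116.0, 1.0]), (276, [401.0, -102.0, 39.0]), (282, [404.0, -102.0, 40.0]), (350, [441.0, -39.0, 187.0]), (356, [440.0, -115.0, 40.0]), (362, [443.0, -137.0, -0.0])]
246 [(270, [387.0, -118.0, 0.0]), (276, [401.0, -103.0, 39.0]), (282, [404.0, -103.0, 40.0]), (350, [437.0, -115.0, 40.0]), (356, [440.0, -116.0, 40.0]), (362, [443.0, -137.0, 2.0])]
248 [(270, [386.0, -120.0, -0.0]), (276, [400.0, -104.0, 38.0]), (282, [404.0, -104.0, 40.0]), (350, [436.0, -116.0, 40.0]), (356, [439.0, -117.0, 39.0]), (362, [443.0, -139.0, 1.0])]
250 [(270, [386.0, -121.0, 0.0]), (276, [399.0, -107.0, 34.0]), (282, [403.0, -105.0, 40.0]), (350, [436.0, -117.0, 40.0]), (356, [439.0, -118.0, 40.0]), (362, [442.0, -140.0, 1.0])]
2
[... 890 characters left out ...]
, [404.0, -103.0, 41.0]), (288, [407.0, -104.0, 41.0]), (342, [433.0, -113.0, 40.0]), (348, [436.0, -115.0, 40.0]), (354, [439.0, -116.0, 39.0])]
249 [(276, [399.0, -107.0, 34.0]), (282, [403.0, -106.0, 39.0]), (288, [406.0, -106.0, 40.0]), (342, [432.0, -115.0, 41.0]), (348, [435.0, -116.0, 40.0]), (354, [438.0, -117.0, 40.0])]
252 [(276, [398.0, -108.0, 33.0]), (282, [406.0, -102.0, 51.0]), (288, [408.0, -102.0, 51.0]), (342, [432.0, -111.0, 51.0]), (348, [435.0, -112.0, 51.0]), (354, [438.0, -119.0, 40.0])]
255 [(276, [398.0, -110.0, 34.0]), (282, [406.0, -102.0, 54.0]), (288, [408.0, -103.0, 53.0]), (342, [432.0, -111.0, 53.0]), (348, [435.0, -112.0, 54.0]), (354, [437.0, -120.0, 41.0])]
```

View pics/w4.png

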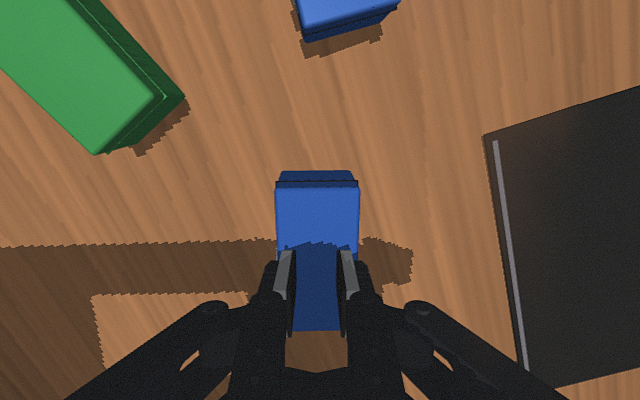

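The enlarged depth shows a mismatch. The fingertips' real height is about 50 mm (the lid is at 40 mm), while the reported TCP z is 7 mm. Both the wrist and side cameras agree on this, so the reported z is low by about 43 mm. I'll trust the cameras for height: open up and descend about 40 mm further, watching the force.

```bash
python3 -m pendant '[0,0,0,0,75,0,0,0,0,75,0,0,0,0,75,0,0,0,0,75,0,0,-8,0,75,0,0,-8,0,75,0,0,-4,0,75,0,0,0,0,75]' 40
python3 - <<'E'
from h import *
s=snap('wrist','w5');P=pts(s)
m=(np.hypot(P[...,0]-418,P[...,1]+118)<75)&(P[...,2]<80)
u=np.arange(640)
for v in range(240,290,6): print(v,[(uu,P[v,uu].round(0).tolist()) for uu in (215,225,235,400,410,420)])
E
```

```text
time: 4.82
tool_pos: [418.1, -118.3, -14.9]
tcp_rot: [178.7, -0.1, 71.1]
ft_force: [0.1, -0.5, -0.3]
finger_gap: 74.7
240 [(215, [366.0, -95.0, 1.0]), (225, [371.0, -97.0, 1.0]), (235, [377.0, -98.0, 1.0]), (400, [464.0, -130.0, 0.0]), (410, [470.0, -132.0, 0.0]), (420, [475.0, -133.0, 1.0])]
246 [(215, [364.0, -98.0, 0.0]), (225, [370.0, -100.0, 1.0]), (235, [375.0, -102.0, -0.0]), (400, [463.0, -134.0, 0.0]), (410, [469.0, -135.0, 1.0]), (420, [474.0, -138.0, -0.0])]
252 [(215, [363.0, -102.0, 0.0]), (225, [368.0, -104.0, -0.0]), (235, [373.0, -106.0, -1.0]), (400, [462.0, -137.0, 0.0]), (410, [468.0, -139.0, -0.0]), (420, [473.0, -140.0, 2.0])]
258 [(215, [361.0, -105.0, 0.0]), (225, [366.0, -107.0, 0.0]), (235, [372.0, -109.0, 0.0]), (400, [461.0, -140.0, 2.0]), (410, [467.0, -142.0, 1.0]), (420, [473.0, -145.0, 0.0])]
264 [(215, [359.0, -109.0, 0.0]), (225, [383.0, -94.0, 39.0]), (235, [384.0, -99.0, 32.0]), (400, [456.0, -120.0, 40.0]), (410, [460.0, -120.0, 41.0]), (420, [472.0, -149.0, 0.0])]
270 [(215, [380.0, -93.0, 44.0]), (225, [384.0, -94.0, 44.0]), (235, [383.0, -101.0, 33.0]), (400, [455.0, -122.0, 41.0]), (410, [458.0, -120.0, 47.0]), (420, [471.0, -153.0, 0.0])]
276 [(215, [381.0, -93.0, 50.0]), (225, [384.0, -95.0, 48.0]), (235, [382.0, -104.0, 33.0]), (400, [454.0, -124.0, 42.0]), (410, [457.0, -120.0, 51.0]), (420, [461.0, -121.0, 50.0])]
282 [(215, [382.0, -94.0, 53.0]), (225, [384.0, -97.0, 50.0]), (235, [381.0, -106.0, 35.0]), (400, [453.0, -127.0, 42.0]), (410, [456.0, -119.0, 55.0]), (420, [459.0, -120.0, 56.0])]
288 [(215, [383.0, -94.0, 58.0]), (225, [383.0, -100.0, 50.0]), (235, [380.0, -108.0, 36.0]), (400, [452.0, -129.0, 43.0]), (410, [455.0, -121.0, 56.0]), (420, [458.0, -120.0, 59.0])]
```

View pics/w5.png

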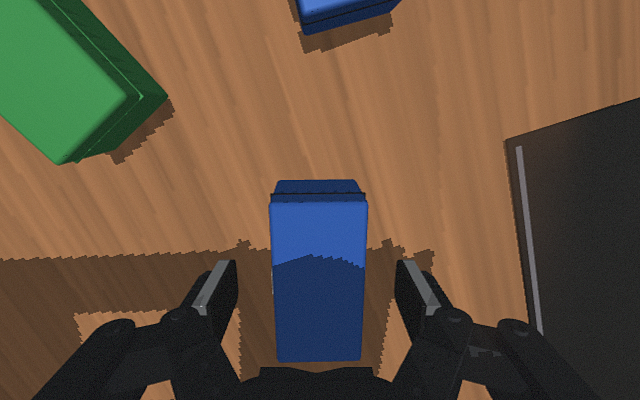

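```bash
python3 -m pendant '[0,0,-8,0,75,0,0,-8,0,75,0,0,-4,0,75,0,0,0,0,75,0,0,0,0,36,0,0,0,0,36,0,0,0,0,36,0,0,0,0,36,0,0,0,0,36,0,0,0,0,36,0,0,0,0,36,0,0,0,0,36]' 40; python3 -m pendant '[0,0,0,0,36]' 40
```

```text
time: 5.87
tool_pos: [418.2, -118.3, -36.5]
tcp_rot: [178.7, -0.1, 71.1]
ft_force: [-0.3, -0.8, -1.5]
finger_gap: 42.1
time: 5.95
tool_pos: [418.1, -118.3, -36.5]
tcp_rot: [178.7, -0.1, 71.1]
ft_force: [0.5, -0.4, -2.2]
finger_gap: 41.7
```

```bash
python3 -m pendant '[0,0,10,0,36,0,0,20,0,36,0,0,25,0,36,0,0,25,0,36,6,-4,10,0.03,36,12,-9,0,0.03,36,18,-13,0,0.03,36,18,-13,0,0.03,36,18,-13,0,0.03,36,18,-13,0,0.03,36,12,-9,0,0.03,36,6,-4,0,0.03,36]' 60;python3 -m pendant '[0,0,0,0,36]'
python3 - <<'E'
from meas import *
s=snap('wrist','w6')
[print(*o) for o in boxes(s,(105,120,40),(125,255,255),20,250,400)]
print('mat');[print(*o) for o in boxes(s,(0,0,0),(180,90,60),-5,12,1000)]
E
```

```text
time: 6.95
tool_pos: [528.9, -198.5, 66.6]
tcp_rot: [178.6, 0.1, 85.5]
ft_force: [-0.8, 0.1, -1.5]
finger_gap: 41.1
time: 7.03
tool_pos: [530.1, -199.5, 67.5]
tcp_rot: [178.5, 0.1, 85.6]
ft_force: [-0.3, 0.2, -0.7]
finger_gap: 41.2
[103. 311.] [ 365.1 -263.9] [61.1 65.5] 112.7 40.3
[316. 281.] [ 529.2 -186.4] [41.3 77.4] 85.6 144.9
mat
[386. 166.] [ 581.7 -197.5] [108.9 208.6] 88.9 3.3
```

View pics/w6.png

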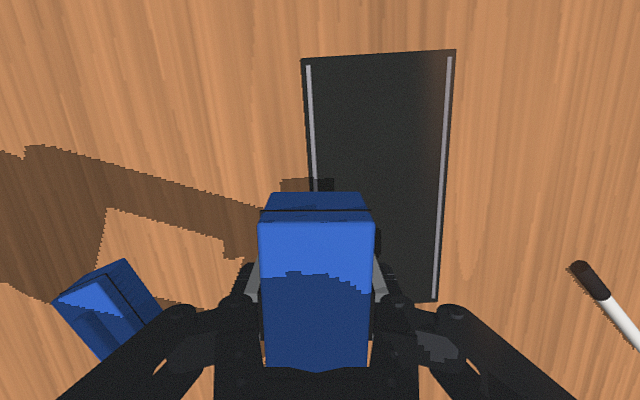

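Run:
```python
from h import *
s=dict(np.load('/tmp/wrist.npz'));P=pts(s)
print(P[226,316],P[300,316],[ray(s,u,221,144) for u in (259,316,373)])
```

```text
[ 531.27856134 -159.88309151  145.6001642 ] [ 528.92163193 -190.68580336  144.27460226] [array([ 511.75113928, -156.95008823,  144.        ]), array([ 531.41329916, -158.6813301 ,  144.        ]), array([ 551.26704829, -160.4294413 ,  144.        ])]
```

```bash
python3 -m pendant '[8,-6,0,0.02,36,12,-10,0,0.02,36,12,-10,0,0.018,36,10,-8,0,0,36,5,-4,0,0,36,0,0,-10,0,36,0,0,-20,0,36,0,0,-20,0,36,0,0,-15,0,36,0,0,-5,0,36,0,0,0,0,36,0,0,0,0,36]'
```

```text
time: 8.08
tool_pos: [570.1, -231.2, -5.1]
tcp_rot: [178.9, -0.1, 88.5]
ft_force: [0.3, -0.9, -0.8]
finger_gap: 41.5
```

```bash
python3 -m pendant '[6,-5,0,0.007,36,5,-3,0,0,36,1,-1,-5,0,36,0,0,-8,0,36,0,0,-6,0,36,0,0,0,0,36,0,0,0,0,36]'
```

```text
time: 8.67
tool_pos: [586.2, -242.4, -21.5]
tcp_rot: [178.5, 0.0, 88.9]
ft_force: [-0.5, -1.0, -0.9]
finger_gap: 41.2
```

```bash
python3 -m pendant '[-3,2,0,0,36,-2,1,-3,0,36,0,0,-4,0,36,0,0,0,0,36,0,0,0,0,36]'
```

```text
time: 9.08
tool_pos: [580.0, -238.7, -29.5]
tcp_rot: [178.6, 0.0, 88.9]
ft_force: [-0.5, 0.6, -1.0]
finger_gap: 41.1
```

```bash
python3 -m pendant '[1,-0.5,-2,0,36,0,0,-1,0,36,0,0,-1,0,36,0,0,0,0,36]'
```

```text
time: 9.42
tool_pos: [581.3, -239.3, -33.7]
tcp_rot: [178.6, 0.0, 88.9]
ft_force: [-0.9, 0.1, -0.7]
finger_gap: 41.7
```

```bash
python3 -m pendant '[0,0,-1,0,36,0,0,0,0,36]';  python3 -m pendant '[0,0,-1,0,36,0,0,0,0,36]'
```

```text
time: 9.58
tool_pos: [581.7, -239.6, -33.7]
tcp_rot: [178.5, 0.0, 88.9]
ft_force: [0.4, 0.8, -0.3]
finger_gap: 41.1
time: 9.75
tool_pos: [582.2, -239.8, -33.8]
tcp_rot: [178.5, 0.1, 88.9]
ft_force: [1.1, -0.9, -1.0]
finger_gap: 41.4
```

```bash
python3 -m pendant '[-1.3,0.5,0,0,36,0,0,0,0,36,0,0,0,0,60,0,0,0,0,75,0,0,0,0,75,0,0,0,0,75,0,0,15,0,75,0,0,20,0,75,0,0,20,0,75,0,0,20,0,75,0,0,20,0,75,0,0,10,0,75]'
python3 - <<'E'
from meas import *
s=snap('wrist','w7')
[print(*o) for o in boxes(s,(105,120,40),(125,255,255),37,50,400)]
E
```

```text
time: 10.75
tool_pos: [576.8, -237.3, 70.0]
tcp_rot: [178.9, -0.2, 88.9]
ft_force: [1.0, -0.2, 0.5]
finger_gap: 75.0
[ 35. 280.] [ 363.9 -278.8] [44.5 83.2] 109.1 40.6
[319. 219.] [ 579.6 -239.7] [41.6 83.9] 88.8 43.3
```

View pics/w7.png

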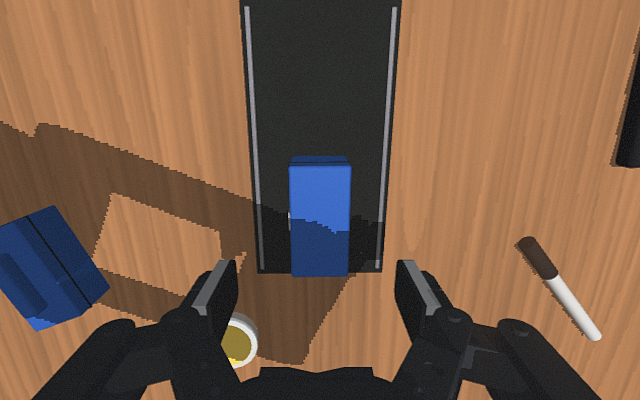

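Box B is placed at (579.6, -239.7), yaw 88.8, lid at 43 mm. Next is box A at about (418, 126).

```bash
python3 -m pendant '[-5,10,10,0,75,-10,20,0,0,75,-14,32,0,0,75,-16,36,0,0,75,-16,36,0,0,75,-16,36,0,0,75,-16,36,0,0,75,-16,36,0,0,75,-16,36,0,0,75,-14,32,0,0,75,-8,20,0,0,75,-4,10,0,0,75]';python3 -m pendant '[0,0,0,0,75,0,0,0,0,75]'
python3 - <<'E'
from meas import *
s=snap('wrist','w8')
[print(*o) for o in boxes(s,(105,120,40),(125,255,255),37,50,400)]
E
```

```text
time: 11.8
tool_pos: [415.6, 110.3, 73.6]
tcp_rot: [178.9, 0.0, 88.5]
ft_force: [-0.0, 0.3, 0.8]
finger_gap: 75.0
time: 11.97
tool_pos: [413.5, 112.7, 71.9]
tcp_rot: [179.0, 0.0, 88.7]
ft_force: [-0.1, -0.2, 0.5]
finger_gap: 75.0
[382. 337.] [468.4   6.9] [41.7 43.1] 85.6 40.3
[321. 195.] [418.2 126. ] [41.2 83.3] 89.3 40.3
```

View pics/w8.png

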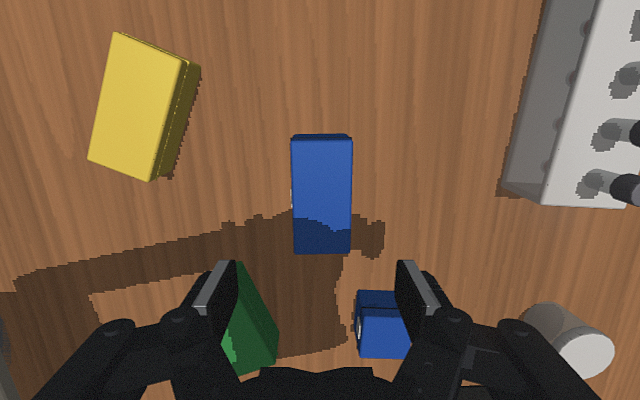

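The wrist view shows plain box A at (321,195) with clear space on both sides; the green box, short box and yellow box are clear of the fingers.

```bash
python3 -m pendant '[2,6,-10,0.01,75,2,5,-20,0,75,1,2,-20,0,75,0,0,-20,0,75,0,0,-10,0,75,0,0,-4,0,75,0,0,0,0,75,0,0,0,0,75]'
```

```text
time: 12.68
tool_pos: [422.2, 120.8, -19.8]
tcp_rot: [178.9, 0.0, 88.9]
ft_force: [0.3, 0.3, 0.4]
finger_gap: 75.1
```

```bash
python3 -m pendant '[-2,3,-5,0.007,75,-2,2,-5,0,75,0,0,-4,0,75,0,0,0,0,75,0,0,0,0,75]'
```

```text
time: 13.1
tool_pos: [420.5, 126.2, -32.9]
tcp_rot: [178.7, -0.0, 89.2]
ft_force: [-0.2, 0.4, -0.1]
finger_gap: 75.1
```

```bash
python3 -m pendant '[-2,0,-3,0,75,0,0,-1,0,75,0,0,0,0,36,0,0,0,0,36,0,0,0,0,36,0,0,0,0,36,0,0,0,0,36,0,0,0,0,36,0,0,0,0,36,0,0,0,0,36]' 60
```

```text
time: 13.93
tool_pos: [419.5, 126.6, -35.8]
tcp_rot: [178.5, -0.0, 89.3]
ft_force: [-0.1, -0.3, -0.7]
finger_gap: 41.0
```

```bash
python3 -m pendant '[0,0,10,0,36,0,0,20,0,36,0,0,25,0,36,0,0,25,0,36,6,-10,20,0,36,10,-20,0,0,36,17,-30,0,0,36,17,-30,0,0,36,17,-30,0,0,36,17,-30,0,0,36,17,-30,0,0,36,17,-30,0,0,36]' 60;python3 -m pendant '[17,-30,0,0,36,12,-20,0,0,36,5,-8,0,0,36,0,0,0,0,36,0,0,0,0,36]'
```

```text
time: 14.93
tool_pos: [537.3, -87.9, 77.7]
tcp_rot: [178.4, -0.0, 89.9]
ft_force: [0.9, 0.7, -0.6]
finger_gap: 41.4
time: 15.35
tool_pos: [574.7, -155.9, 81.1]
tcp_rot: [178.2, 0.1, 89.5]
ft_force: [-0.4, 0.9, -0.8]
finger_gap: 41.6
```

```bash
python3 -m pendant '[3,5,0,-0.008,36,3,3,0,0,36,0,0,-15,0,36,0,0,-20,0,36,0,0,-20,0,36,0,0,-15,0,36,0,0,-5,0,36,0,0,0,0,36,0,0,0,0,36]'
```

```text
time: 16.1
tool_pos: [580.3, -132.9, 6.7]
tcp_rot: [178.2, -0.1, 89.6]
ft_force: [-0.5, 0.2, -0.6]
finger_gap: 41.3
```

```bash
python3 -m pendant '[0,-4,-8,-0.01,36,1,-4,-8,0,36,1,-3,-6,0,36,0,0,-4,0,36,0,0,0,0,36,0,0,0,0,36]';python3 -m pendant '[0,0,0,0,36]'
```

```text
time: 16.6
tool_pos: [585.2, -145.3, -17.9]
tcp_rot: [177.8, 0.0, 89.0]
ft_force: [0.3, -0.1, -0.1]
finger_gap: 41.6
time: 16.68
tool_pos: [585.2, -145.4, -18.0]
tcp_rot: [177.9, 0.0, 89.0]
ft_force: [0.1, 0.8, -1.4]
finger_gap: 41.4
```

```bash
python3 -m pendant '[-2,-2,-6,0,36,0,-1,-4,0,36,0,0,0,0,36]'
python3 - <<'E'
from meas import *
s=snap('wrist','w9');P=pts(s)
s=snap('top');cv2.imwrite('pics/t9.png',cv2.resize(s['frame'][110:210,340:500],None,fx=5,fy=5,interpolation=cv2.INTER_CUBIC))
E
```

```text
time: 16.93
tool_pos: [583.6, -149.0, -28.0]
tcp_rot: [177.8, 0.1, 89.0]
ft_force: [0.1, 0.3, -2.0]
finger_gap: 41.3
```

View pics/w9.png

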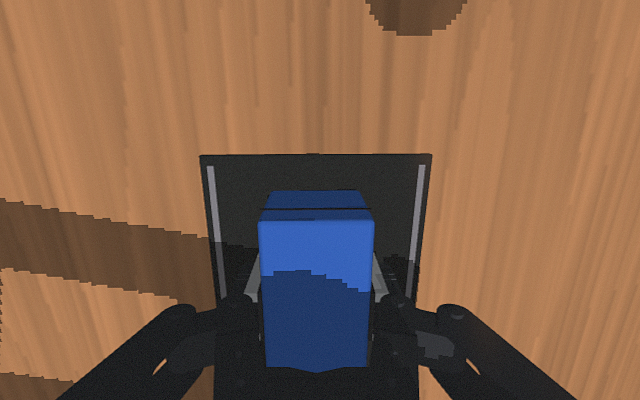

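View pics/t9.png

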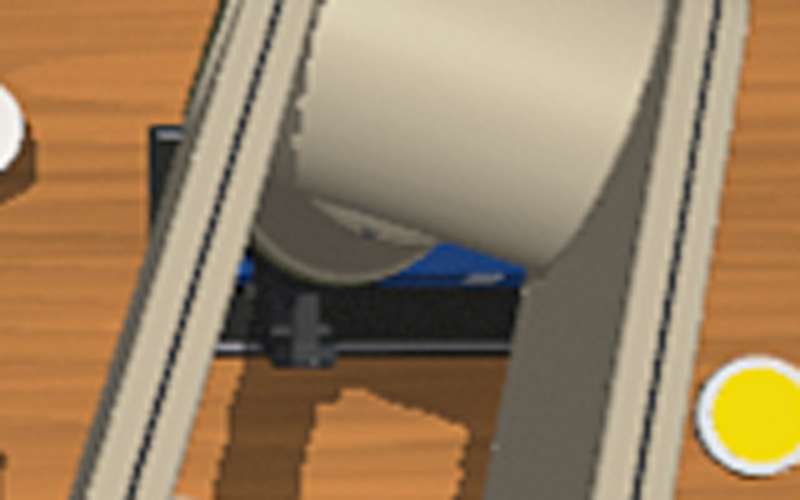

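Run:
```python
from h import *
s=dict(np.load('/tmp/wrist.npz'));P=pts(s)
z=np.median(P[225:260,270:360,2]);print(z,[ray(s,u,221,z).round(1) for u in (259,316,373)], P[230,265].round(1),P[230,365].round(1),P[230,316].round(1),P[340,316].round(1))
```

```text
48.36141649901221 [array([ 561.8, -107.7,   48.4]), array([ 581.6, -108.3,   48.4]), array([ 601.6, -109. ,   48.4])] [ 563.6 -111.3   47.9] [ 598.9 -112.5   48. ] [ 581.5 -111.7   48.5] [ 580.6 -158.5   49.3]
```

```bash
python3 -m pendant '[0,-1,-2,0,36,0,0,-1,0,36,0,0,-1,0,36,0,0,0,0,36]'; python3 -m pendant '[0,-1,0,0,36,0,0,0,0,36]';python3 -m pendant '[0,-1,0,0,36,0,0,0,0,36]'
```

```text
time: 17.37
tool_pos: [584.2, -150.0, -31.4]
tcp_rot: [177.7, 0.1, 89.0]
ft_force: [-0.4, 0.1, -1.0]
finger_gap: 41.3
time: 17.53
tool_pos: [584.4, -151.0, -31.3]
tcp_rot: [177.7, 0.1, 89.0]
ft_force: [0.2, -0.1, -1.0]
finger_gap: 41.4
time: 17.7
tool_pos: [584.5, -152.1, -31.2]
tcp_rot: [177.7, 0.1, 89.0]
ft_force: [0.6, -0.3, -0.8]
finger_gap: 41.4
```

```bash
python3 -m pendant '[-1,-1,-0.5,0,36,0,0,0,0,36]'; python3 -m pendant '[0,-1,0,0,36,0,0,0,0,36]';python3 -m pendant '[0,-0.5,-0.5,0,36,0,0,0,0,36]'
```

```text
time: 17.87
tool_pos: [583.5, -153.3, -31.6]
tcp_rot: [177.7, 0.1, 89.0]
ft_force: [-0.4, 1.0, -1.1]
finger_gap: 41.3
time: 18.03
tool_pos: [583.5, -154.5, -31.6]
tcp_rot: [177.7, 0.1, 89.0]
ft_force: [-0.1, -0.9, -1.2]
finger_gap: 41.5
time: 18.2
tool_pos: [583.5, -155.1, -32.1]
tcp_rot: [177.7, 0.1, 89.0]
ft_force: [-0.6, 0.1, -2.0]
finger_gap: 41.7
```

```bash
python3 -m pendant '[0,0,-1,0,36,0,0,-1,0,36,0,0,-1,0,36]'; python3 -m pendant '[0,0,0,0,44,0,0,0,0,55,0,0,0,0,75,0,0,0,0,75,0,0,0,0,75,0,0,15,0,75,0,0,20,0,75,0,0,20,0,75,0,0,20,0,75,0,0,20,0,75]'; python3 -m pendant '[0,10,15,0,75,0,10,15,0,75,0,10,0,0,75,0,0,0,0,75]'
python3 - <<'E'
from meas import *
s=snap('wrist','w10')
[print(*o) for o in boxes(s,(105,120,40),(125,255,255),37,50,400)]
E
```

```text
time: 18.45
tool_pos: [583.7, -155.2, -32.6]
tcp_rot: [177.7, 0.1, 89.0]
ft_force: [-5.4, 2.0, 11.2]
finger_gap: 41.5
time: 19.28
tool_pos: [578.0, -153.0, 58.3]
tcp_rot: [178.4, -0.2, 89.0]
ft_force: [0.6, 0.9, 0.7]
finger_gap: 74.8
time: 19.62
tool_pos: [581.1, -123.5, 95.0]
tcp_rot: [177.9, -0.0, 89.0]
ft_force: [0.1, -0.4, -0.8]
finger_gap: 75.1
[ 56. 349.] [ 353.7 -251.2] [27.5 45. ] 20.1 40.5
[315. 280.] [ 580.5 -196.8] [ 42.  169.1] 88.6 43.3
[138.  29.] [470.5   0.9] [35.3 42.5] 176.6 40.3
```

View pics/w10.png

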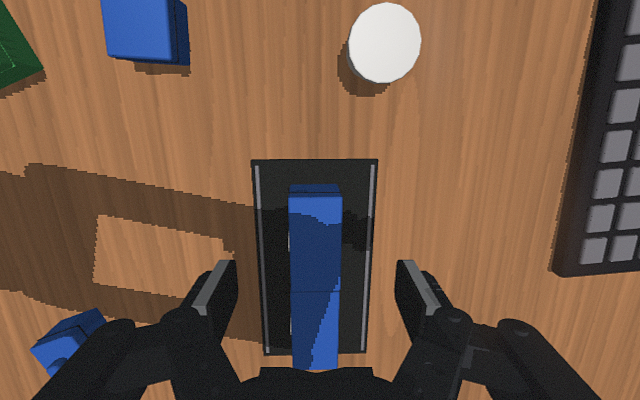

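The row is in place: 169.1 mm long as one straight line, centred at (580.5, -196.8) against the mat's (581.7, -197.5). Now the bar box.

```bash
python3 -m pendant '[-10,-7,0,0.03,75,-18,-13,0,0.036,75,-22,-15,0,0.036,75,-22,-15,0,0.036,75,-22,-15,0,0.036,75,-22,-15,0,0.036,75,-22,-15,0,0.036,75,-22,-15,0,0.036,75,-22,-15,0,0.036,75,-18,-13,0,0.036,75,-10,-7,0,0,75,0,0,0,0,75]';python3 -m pendant '[0,0,0,0,75,0,0,0,0,75]'
python3 - <<'E'
from meas import *
s=snap('wrist','w11')
[print(*o) for o in boxes(s,(100,100,20),(130,255,255),37,45,400)]
[print(*o) for o in boxes(s,(100,100,20),(130,255,255),49,60,100)]
E
```

```text
time: 20.67
tool_pos: [352.5, -270.8, 76.3]
tcp_rot: [178.8, -0.8, 110.6]
ft_force: [-0.2, -1.2, 0.3]
finger_gap: 74.8
time: 20.83
tool_pos: [351.2, -270.6, 74.2]
tcp_rot: [178.9, -1.0, 110.4]
ft_force: [0.5, 0.1, -0.4]
finger_gap: 75.1
[606. 260.] [ 575.6 -225.6] [ 48.6 113.8] 88.7 42.9
[322. 229.] [ 360.5 -279.3] [41.1 82.9] 109.8 40.5
[323. 238.] [ 360.4 -279.4] [11.8 49.5] 109.2 53.0
```

View pics/w11.png

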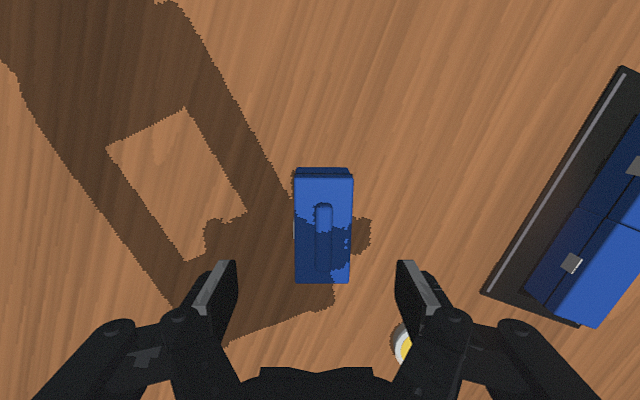

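The bar box is at (322,229), with the bar along the middle of its lid. It measures (360.5, -279.3), yaw 109.6.

```bash
python3 -m pendant '[4,-4,-10,-0.014,75,3,-3,-20,0,75,0,0,-20,0,75,0,0,-20,0,75,0,0,-8,0,75,0,0,-4,0,75,0,0,0,0,75,0,0,0,0,75]'
```

```text
time: 21.55
tool_pos: [364.3, -274.6, -10.2]
tcp_rot: [178.8, -0.9, 110.0]
ft_force: [-0.1, -0.2, 0.7]
finger_gap: 75.1
```

```bash
python3 -m pendant '[-2,-2,-8,-0.007,75,-1,-2,-8,0,75,0,0,-5,0,75,0,0,0,0,75,0,0,0,0,75]'
```

```text
time: 21.97
tool_pos: [363.3, -281.1, -30.0]
tcp_rot: [178.6, -0.6, 109.6]
ft_force: [0.5, -0.3, 0.0]
finger_gap: 75.1
```

```bash
python3 -m pendant '[-2,2,-4,0,75,0,0,-2,0,75,0,0,0,0,75,0,0,0,0,36,0,0,0,0,36,0,0,0,0,36,0,0,0,0,36,0,0,0,0,36,0,0,0,0,36,0,0,0,0,36,0,0,0,0,36]' 60
```

```text
time: 22.88
tool_pos: [361.7, -279.7, -35.3]
tcp_rot: [178.6, -0.5, 109.6]
ft_force: [-0.5, -0.7, -1.1]
finger_gap: 41.3
```

```bash
python3 -m pendant '[0,0,10,0,36,0,0,20,0,36,0,0,25,0,36,0,0,25,0,36,8,3,25,-0.02,36,14,5,0,-0.036,36,20,8,0,-0.036,36,20,8,0,-0.036,36,20,8,0,-0.036,36,20,8,0,-0.036,36,20,8,0,-0.036,36,20,8,0,-0.036,36]' 60;python3 -m pendant '[20,8,0,-0.036,36,20,8,0,-0.036,36,16,5,0,-0.02,36,8,2,0,0,36,0,0,0,0,36,0,0,0,0,36]'
```

```text
time: 23.88
tool_pos: [505.5, -221.4, 83.4]
tcp_rot: [178.4, -0.4, 93.0]
ft_force: [0.2, -1.3, -0.7]
finger_gap: 41.6
time: 24.38
tool_pos: [575.7, -194.6, 87.4]
tcp_rot: [178.3, -0.4, 87.6]
ft_force: [0.2, -0.4, -0.5]
finger_gap: 41.4
```

```bash
python3 -m pendant '[3,-2,-10,0.017,36,2,0,-15,0,36,0,0,-15,0,36,0,0,-10,0,36,0,0,-4,0,36,0,0,0,0,36,0,0,0,0,36]'
```

```text
time: 24.97
tool_pos: [576.0, -200.3, 29.6]
tcp_rot: [178.4, -0.4, 88.8]
ft_force: [0.3, -0.2, 0.0]
finger_gap: 41.4
```

```bash
python3 -m pendant '[3,2,-4,0,36,2,1,-4,0,36,0,0,0,0,36,0,0,0,0,36]'
python3 - <<'E'
from h import *
s=snap('wrist','w12');P=pts(s)
E
```

```text
time: 25.3
tool_pos: [582.5, -197.9, 22.9]
tcp_rot: [178.3, -0.3, 88.8]
ft_force: [0.2, -0.4, -0.5]
finger_gap: 41.5
```

View pics/w12.png

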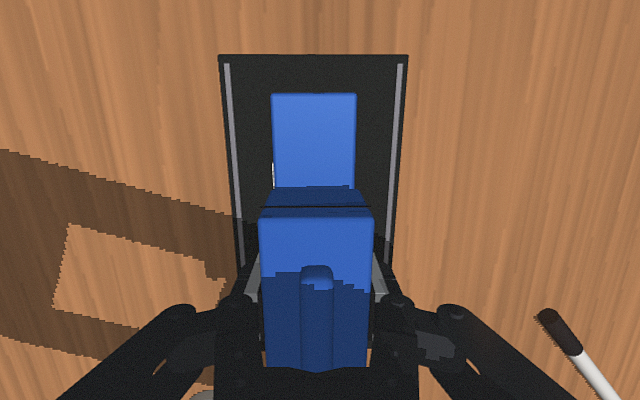

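Run:
```python
from h import *
s=dict(np.load('/tmp/wrist.npz'));P=pts(s)
z=np.median(P[225:250,270:360,2]);print(z,[ray(s,u,219,z).round(1) for u in (259,316,374)])
print('A far end',[ray(s,u,94,43.3).round(1) for u in (272,313,355)], np.median(P[110:170,285:345,2]))
```

```text
98.96466500370929 [array([ 561.4, -156.5,   99. ]), array([ 581.2, -157.1,   99. ]), array([ 601.6, -157.8,   99. ])]
A far end [array([ 563. , -114.8,   43.3]), array([ 582.3, -115.2,   43.3]), array([ 602.3, -115.7,   43.3])] 43.315581285255405
```

```bash
python3 -m pendant '[1,0,-4,0,36,0,0,-4,0,36,0,0,-3,0,36,0,0,0,0,36,0,0,0,0,36]'
```

```text
time: 25.77
tool_pos: [584.3, -197.9, 11.6]
tcp_rot: [178.2, -0.3, 88.8]
ft_force: [0.9, -0.3, -0.5]
finger_gap: 40.9
```

```bash
python3 -m pendant '[-0.8,0,-2,0,36,0,0,-1,0,36,0,0,0,0,36]'; python3 -m pendant '[0,0,-1,0,36,0,0,0,0,36]'
```

```text
time: 26.02
tool_pos: [583.3, -197.9, 8.2]
tcp_rot: [178.2, -0.3, 88.8]
ft_force: [-0.8, 0.2, -1.2]
finger_gap: 41.6
time: 26.18
tool_pos: [583.5, -198.1, 7.8]
tcp_rot: [178.2, -0.3, 88.8]
ft_force: [0.2, 0.3, -0.3]
finger_gap: 41.6
```

```bash
python3 -m pendant '[0,0,-1,0,36,0,0,-0.5,0,36]'; python3 -m pendant '[0,0,-0.5,0,36,0,0,0,0,36]'
```

```text
time: 26.35
tool_pos: [583.9, -198.2, 7.6]
tcp_rot: [178.2, -0.3, 88.8]
ft_force: [-2.6, 0.8, 3.4]
finger_gap: 41.3
time: 26.52
tool_pos: [584.0, -198.2, 7.7]
tcp_rot: [178.1, -0.3, 88.8]
ft_force: [-1.1, 0.1, -0.6]
finger_gap: 41.2
```

Contact (3 N). I'll release, rise and look.

```bash
python3 -m pendant '[0,0,0,0,44,0,0,0,0,55,0,0,0,0,75,0,0,0,0,75,0,0,0,0,75,0,0,15,0,75,0,0,20,0,75,0,0,20,0,75,0,0,20,0,75]'; python3 -m pendant '[0,10,10,0,75,0,15,0,0,75,0,20,0,0,75,0,20,0,0,75,0,10,0,0,75,0,0,0,0,75]'
python3 - <<'E'
from meas import *
s=snap('wrist','w13')
for a,b in ((37,48),(78,90),(91,102)):
  [print(*o) for o in boxes(s,(100,100,20),(130,255,255),a,b,150)]
E
```

```text
time: 27.27
tool_pos: [578.9, -196.1, 76.8]
tcp_rot: [178.8, -0.5, 88.8]
ft_force: [-0.2, 0.5, 0.2]
finger_gap: 74.7
time: 27.77
tool_pos: [580.8, -115.3, 90.1]
tcp_rot: [178.4, -0.4, 88.7]
ft_force: [-0.2, -0.4, -1.9]
finger_gap: 74.9
[316. 237.] [ 581.8 -137.1] [42.5 51.3] 91.2 43.3
[137.  36.] [470.7   4.7] [42.2 42.2] 85.5 40.3
[320. 328.] [ 582.1 -190.4] [41.6 74.2] 88.9 83.3
[320. 345.] [ 582.2 -193.1] [11.8 44.7] 88.5 96.0
```

View pics/w13.png

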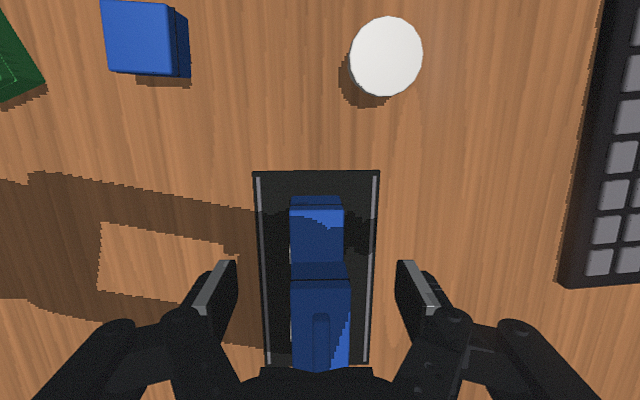

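The bar box rests level at 83 mm, half on each lower box. Next is the amber dropper at about (337, 288).

```bash
python3 -m pendant '[-8,12,10,0,75,-14,22,10,0,75,-19,32,5,0,75,-19,32,0,0,75,-19,32,0,0,75,-19,32,0,0,75,-19,32,0,0,75,-19,32,0,0,75,-19,32,0,0,75,-19,32,0,0,75,-19,32,0,0,75,-12,20,0,0,75]';python3 -m pendant '[-5,10,0,0,75,0,0,0,0,75,0,0,0,0,75]'
python3 - <<'E'
from meas import *
from drop import *
s=snap('wrist','w14');P=pts(s)
for z in [(20,48),(52,68),(70,90)]:
    try: print(z,blob(P,*z,337,288,30))
    except Exception: print(z,'none')
E
```

```text
time: 28.82
tool_pos: [365.7, 227.3, 108.8]
tcp_rot: [178.6, -0.2, 88.0]
ft_force: [0.5, 0.1, -0.5]
finger_gap: 75.0
time: 29.07
tool_pos: [357.7, 240.4, 107.6]
tcp_rot: [178.7, -0.2, 88.3]
ft_force: [-0.4, -0.1, 0.6]
finger_gap: 74.7
(20, 48) (111, [339.6, 295.1, 33.9], [342.1, 298.4, 34.9], [21.3, 14.5, 27.7])
(52, 68) (735, [335.3, 287.7, 60.0], [337.0, 289.9, 60.0], [27.0, 27.0, 16.0])
(70, 90) (268, [335.8, 287.5, 75.9], [336.1, 288.3, 78.4], [11.2, 11.4, 11.4])
```

View pics/w14.png

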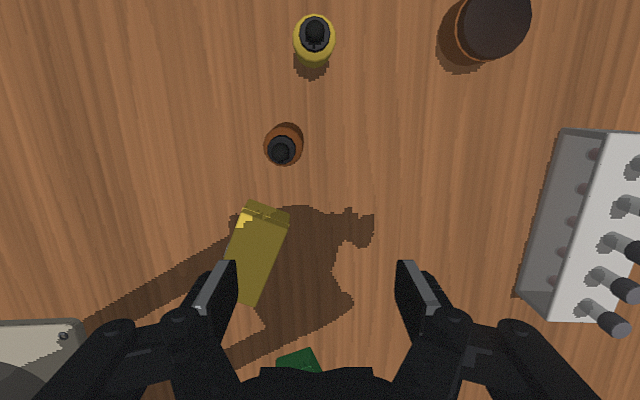

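The wrist view confirms the amber dropper at (282,148). The yellow look-alike at (314,38) is beyond it, and the yellow box at (258,255) stays clear of the fingers.

```bash
python3 -m pendant '[-5,12,0,0,75,-7,15,0,0,75,-5,12,0,0,75,-2,5,0,0,75,0,0,0,0,75,0,0,0,0,75]'
```

```text
time: 29.62
tool_pos: [343.0, 279.0, 106.4]
tcp_rot: [178.7, 0.0, 87.8]
ft_force: [-0.4, -0.7, -0.1]
finger_gap: 75.0
```

```bash
python3 -m pendant '[0,0,-5,0,75,0,0,0,0,75]'
```

```text
time: 29.78
tool_pos: [344.1, 277.5, 100.9]
tcp_rot: [178.7, 0.1, 87.7]
ft_force: [-0.1, -0.8, -0.3]
finger_gap: 74.7
```

```bash
python3 -m pendant '[-4,5,-8,0,75,-3,5,-12,0,75,0,0,-14,0,75,0,0,-14,0,75,0,0,-8,0,75,0,0,0,0,75,0,0,0,0,75]'
```

```text
time: 30.37
tool_pos: [336.4, 286.3, 40.0]
tcp_rot: [178.7, 0.1, 87.4]
ft_force: [-0.8, 0.6, 0.5]
finger_gap: 74.9
```

```bash
python3 -m pendant '[0,0,-8,0.005,75,0,0,-12,0,75,0,0,-12,0,75,0,0,-12,0,75,0,0,-8,0,75,0,0,-3,0,75,0,0,0,0,75,0,0,0,0,75]'
```

```text
time: 31.03
tool_pos: [339.6, 288.3, -14.6]
tcp_rot: [178.3, -0.2, 87.8]
ft_force: [-0.2, 0.9, 0.5]
finger_gap: 74.8
```

```bash
python3 -m pendant '[-1,-0.5,-5,0,75,-1,0,-4,0,75,0,0,0,0,75,0,0,0,0,75]'
python3 - <<'E'
from drop import *
s=snap('wrist','w15');P=pts(s)
print(blob(P,70,90,337,288,20))
E
```

```text
time: 31.37
tool_pos: [338.9, 288.8, -22.4]
tcp_rot: [178.2, -0.3, 87.8]
ft_force: [-0.5, -0.8, 0.4]
finger_gap: 74.9
(1593, [335.7, 293.5, 80.0], [335.4, 294.2, 80.4], [31.4, 14.8, 20.0])
```

View pics/w15.png

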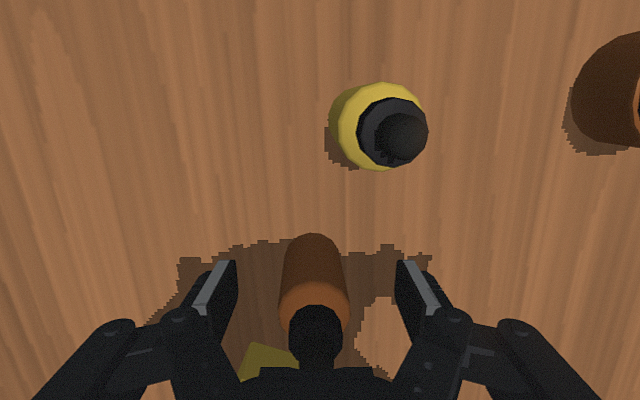

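The bottle stands centred between the pads at (315,300). Gripping now.

```bash
python3 -m pendant '[0,0,-1,0,60,0,0,0,0,50,0,0,0,0,40,0,0,0,0,26,0,0,0,0,26,0,0,0,0,26,0,0,0,0,26,0,0,0,0,26,0,0,0,0,26,0,0,0,0,26]' 40
```

```text
time: 32.25
tool_pos: [339.1, 289.2, -22.6]
tcp_rot: [178.2, -0.3, 87.8]
ft_force: [0.1, -0.8, 1.1]
finger_gap: 29.2
```

```bash
python3 -m pendant '[0,0,10,0,26,0,0,20,0,26,0,0,25,0,26,0,0,25,0,26,8,-4,20,-0.06,26,14,-6,0,-0.1,26,14,-6,0,-0.1,26,14,-6,0,-0.1,26,14,-6,0,-0.1,26,14,-6,0,-0.1,26,14,-6,0,-0.1,26,14,-6,0,-0.1,26]' 50;python3 -m pendant '[14,-6,0,-0.1,26,14,-6,0,-0.1,26,14,-6,0,-0.1,26,14,-6,0,-0.1,26,8,-4,0,-0.1,26,4,-2,0,-0.1,26,0,0,0,-0.1,26,0,0,0,-0.08,26,0,0,0,0,26,0,0,0,0,26]'
```

```text
time: 33.25
tool_pos: [446.9, 241.3, 90.8]
tcp_rot: [178.2, -0.6, 42.7]
ft_force: [0.8, -1.2, 0.3]
finger_gap: 29.2
time: 34.08
tool_pos: [522.4, 207.0, 98.1]
tcp_rot: [178.1, -0.9, -4.7]
ft_force: [0.2, -0.6, -0.2]
finger_gap: 29.1
```

```bash
python3 -m pendant '[2,1,-10,0,26,0,0,-15,0,26,0,0,-20,0,26,0,0,-15,0,26,0,0,-5,0,26,0,0,0,0,26,0,0,0,0,26]'
python3 - <<'E'
from h import *
s=snap('wrist','w16');s=snap('side');cv2.imwrite('pics/s16.png',cv2.resize(s['frame'][200:350,180:400],None,fx=3.5,fy=3.5,interpolation=cv2.INTER_CUBIC))
E
```

```text
time: 34.67
tool_pos: [524.5, 209.0, 30.4]
tcp_rot: [178.2, -1.0, -3.8]
ft_force: [0.5, -0.5, -0.1]
finger_gap: 28.9
```

View pics/w16.png

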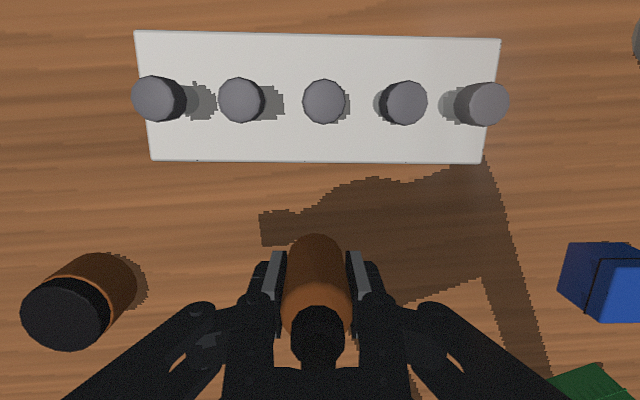

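View pics/s16.png

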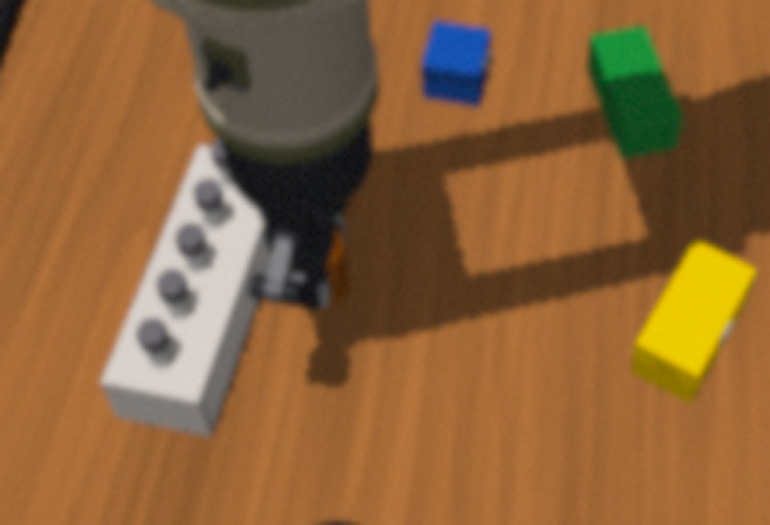

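Run:
```python
from meas import *
s=dict(np.load('/tmp/wrist.npz'));P=pts(s)
hsv=cv2.cvtColor(s['frame'],cv2.COLOR_BGR2HSV)
print('rack');[print(*o) for o in boxes(s,(0,0,120),(180,60,255),44,57,2000)]
print('front',[ray(s,u,161,50).round(1) for u in (155,316,480)])
for v in (236,240,250,270,290): print(v,[P[v,u].round(1).tolist() for u in (300,315,330)])
print('foot front',ray(s,315,234,53).round(1))
```

```text
rack
[309.  96.] [602.6 203.4] [ 59.1 168. ] 85.2 50.4
front [array([579.8, 287.5,  50. ]), array([573.9, 206.9,  50. ]), array([567.7, 122.1,  50. ])]
236 [[511.7, 221.0, 0.1], [536.9, 210.3, 60.0], [510.1, 199.5, 0.3]]
240 [[535.1, 218.2, 59.4], [536.4, 210.4, 63.8], [533.4, 202.6, 58.5]]
250 [[535.3, 218.0, 71.7], [537.1, 210.8, 76.6], [534.0, 203.6, 71.5]]
270 [[535.1, 217.7, 90.5], [536.8, 211.3, 94.5], [534.7, 205.0, 91.8]]
290 [[534.3, 217.6, 104.5], [534.5, 211.8, 105.6], [534.0, 206.1, 105.6]]
foot front [535.  210.2  53. ]
```

```bash
python3 -m pendant '[3,-1,-6,0,26,2,-1,-10,0,26,0,0,-10,0,26,0,0,-8,0,26,0,0,-4,0,26,0,0,0,0,26,0,0,0,0,26]'
```

```text
time: 35.35
tool_pos: [532.7, 207.4, -8.3]
tcp_rot: [178.3, -1.3, -3.8]
ft_force: [-0.0, 0.1, -1.0]
finger_gap: 28.9
```

```bash
python3 -m pendant '[-2.4,0,-4,0,26,0,0,-4,0,26,0,0,-2,0,26,0,0,0,0,26,0,0,0,0,26]'
python3 - <<'E'
from h import *
s=snap('wrist','w17');P=pts(s)
for v in (240,250,260): print(v,[P[v,u].round(1).tolist() for u in (300,315,330)])
E
```

```text
time: 35.77
tool_pos: [530.1, 207.6, -18.9]
tcp_rot: [178.3, -1.3, -3.8]
ft_force: [0.2, 0.9, -1.0]
finger_gap: 28.8
240 [[540.6, 216.7, 10.3], [541.9, 209.0, 14.6], [538.5, 201.1, 8.2]]
250 [[540.6, 216.5, 22.0], [541.4, 209.3, 25.0], [539.2, 202.1, 21.7]]
260 [[540.5, 216.4, 32.4], [541.7, 209.6, 35.8], [539.9, 202.9, 33.4]]
```

```bash
python3 -m pendant '[0.8,-0.5,-1.5,0,26,0,0,-1,0,26,0,0,-0.5,0,26,0,0,0,0,26]'; python3 -m pendant '[0,0,-1,0,26,0,0,-0.5,0,26]'
```

```text
time: 36.15
tool_pos: [531.8, 207.3, -21.3]
tcp_rot: [178.3, -1.4, -3.8]
ft_force: [-0.1, -0.2, -0.5]
finger_gap: 29.1
time: 36.32
tool_pos: [532.2, 207.3, -22.5]
tcp_rot: [178.3, -1.5, -3.8]
ft_force: [-1.9, -0.9, 3.5]
finger_gap: 29.3
```

```bash
python3 -m pendant '[-0.5,0,0.3,0,26,0,0,0,0,32,0,0,0,0,36,0,0,0,0,45,0,0,0,0,65,0,0,0,0,65,0,0,0,0,65]';  python3 - <<'E'
from h import *
s=snap('wrist','w18');P=pts(s)
for v in (240,250,260): print(v,[P[v,u].round(1).tolist() for u in (300,315,330)])
E
```

```text
time: 36.9
tool_pos: [532.0, 207.5, -21.9]
tcp_rot: [178.4, -1.5, -3.8]
ft_force: [-0.1, -0.1, -0.5]
finger_gap: 65.3
240 [[542.3, 216.6, 7.2], [544.1, 208.8, 12.7], [540.3, 201.0, 5.6]]
250 [[542.7, 216.3, 20.1], [544.4, 209.1, 24.8], [541.6, 202.0, 20.1]]
260 [[542.5, 216.2, 30.1], [544.2, 209.4, 34.4], [541.4, 202.7, 30.0]]
```

View pics/w18.png

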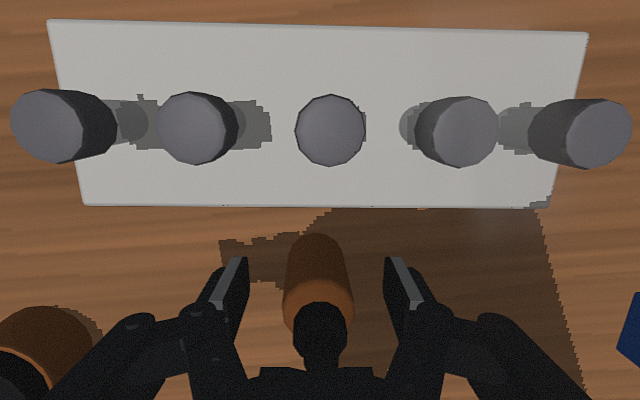

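```bash
python3 -m pendant '[0,0,6,0,65,0,0,12,0,65,0,0,20,0,65,0,0,25,0,65,0,0,25,0,65,0,0,25,0,65,0,0,25,0,65,-10,-10,10,0,65,-20,-20,0,0,65,-20,-30,0,0,65,-20,-30,0,0,65,-20,-30,0,0,65]'; python3 -m pendant '[-20,-25,0,0,65,-20,-20,0,0,65,-20,-10,0,0,65,-10,0,0,0,65,0,0,0,0,65]'
python3 - <<'E'
from meas import *; from drop import *
s=snap('top','t19');P=pts(s)
for a,b in ((37,48),(78,90),(91,102)):
  [print(*o) for o in boxes(s,(100,100,20),(130,255,255),a,b,40)]
print(blob(P,70,90,528,210,25),blob(P,52,68,528,210,25))
[print('mat',*o) for o in boxes(s,(0,0,0),(180,90,60),-5,12,600)]
s=snap('side','s19');P=pts(s)
print('side drop',blob(P,70,90,528,210,25),blob(P,52,68,528,210,25))
for a,b in ((37,48),(78,90)):
  [print(*o) for o in boxes(s,(100,100,20),(130,255,255),a,b,40)]
E
```

```text
time: 37.95
tool_pos: [441.6, 88.6, 146.5]
tcp_rot: [178.6, -2.2, -3.4]
ft_force: [0.6, -1.0, 1.3]
finger_gap: 65.3
time: 38.37
tool_pos: [366.8, 26.8, 152.3]
tcp_rot: [178.5, -2.7, -3.6]
ft_force: [0.5, -0.3, -0.0]
finger_gap: 64.9
[328. 207.] [468.9   5. ] [40.2 40.2] 178.7 40.7
[418. 159.] [ 579.  -196.6] [ 42.7 166.3] 88.5 43.5
[422. 151.] [ 580.4 -197.3] [40.8 82.8] 88.4 83.9
[423. 150.] [ 580.2 -196.8] [10.6 48. ] 88.5 96.3
(26, [528.0, 209.8, 77.4], [527.9, 209.2, 78.7], [9.1, 9.0, 11.1]) (82, [528.5, 210.2, 60.0], [526.8, 207.4, 59.6], [27.1, 27.1, 15.9])
mat [414. 158.] [ 580.8 -197.2] [105.5 205.6] 88.4 6.2
side drop (32, [528.3, 209.8, 75.8], [528.1, 210.6, 77.0], [10.3, 11.6, 11.4]) (85, [528.5, 212.1, 60.1], [527.2, 213.6, 59.4], [27.8, 22.2, 15.8])
[310. 214.] [468.9   6.4] [41.1 43.3] 87.2 39.9
[282. 159.] [ 579.6 -193.4] [ 43.1 171. ] 88.3 42.9
[279. 143.] [ 580.4 -195.8] [43.4 88.8] 88.7 83.4
```

View pics/t19.png

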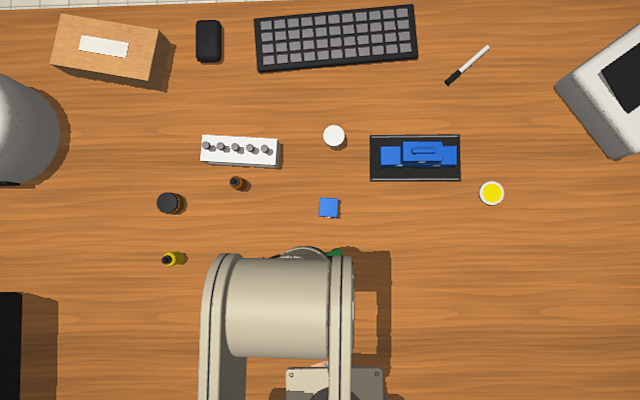

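View pics/s19.png

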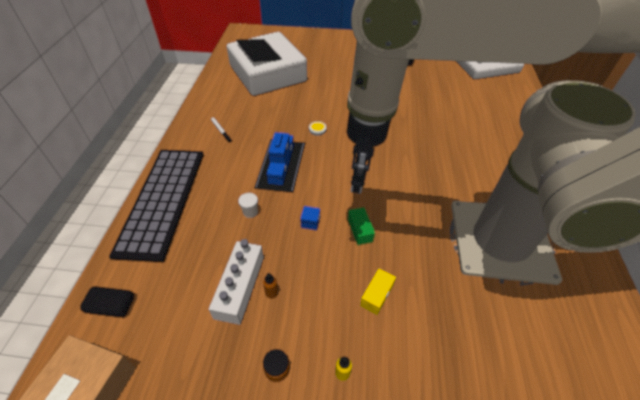

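The checks agree. The boxes are stacked and centred on the mat at (414,158). The amber dropper stands in front of the middle tube at (238,183) in the top view. The short box, jar, dish, cup and look-alikes are unmoved, and the gripper is clear.

```bash
python3 -c "
from bench import job
print(job.hand_in())"
```

```text
the job is handed in; nothing more can be done
None
```

The job is done and handed in at about 38 s. The arm ended clear of everything, and the highest force I saw was 11 N.

**Long boxes:** The two plain boxes lie end to end along the mat as one straight row, 169 mm overall, so the gap is about 1 mm or less. The row's centre is within about 1.5 mm of the mat's centre from the wrist and top cameras. The side camera put it about 4 mm off along the row, but that reading is distorted by visible side faces. The grip-bar box rests level on top, lid at 83 mm, half on each.

**Dropper bottle:** It stands upright at about (528, 210), opposite the middle tube. Its gap to the rack measured about 29–30 mm.

**Everything else:** The short box re-measured in its original place. The jar, dish, cup and yellow dropper look unmoved in the final pictures, and so do the yellow and green boxes. I did not re-measure those.

**Disagreements:**
- **Height reading:** The reported TCP height was about 43 mm lower than where both cameras saw the fingertips, so my first grip closed above the box. I judged all later heights by camera and contact force.
- **Tool tilt:** The tool slowly drifted 1–3° off vertical, which the moves could not correct. The placed parts still measured level.

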